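# Feed the dead phone shells to the scrap crusher and start it by key

### The job

Post every orange dead phone shell on the green mat through the smooth red sprung flap in the top of the grey crusher, so that all lie in its hidden bin and the flap is shut again. Only when all are in, turn the key clockwise from OFF past RUN to START, hold it at the START stop for about a second, then let go so that it springs back to RUN, and leave it there. Leave the repaired phone, the tape and the screwdriver where they are.

Things in the scene. Friction and masses are not known exactly. Their poses are not given: they have to be found in the camera images.
- crusher: the scrap crusher: grey steel box 190 mm deep (its x) x 340 mm wide (its y) x 230 mm high, fixed to the bench; origin at the centre of its underside. Its whole inside is a hidden bin with a polished floor that slopes down towards -y and +x. In its top are a flap opening with a yellow outline and, beside it, a key switch on a silver plate.
- opening (a point): centre of the opening in the crusher's top, level with the top face (230 mm high), axes as the crusher's. 130 mm along x, 150 mm along y, closed flush by a red flap; below is free space for 100 mm and more, with only the flap in the way. The key's axis is 180 mm from this point along -y.
- flap (a joint): smooth red sprung flap 126 x 146 mm, 3 mm thick: 0 shut and level, to 1.35 rad swung down into the box. Hinged along the opening's +x edge, 63 mm from opening; free edge at -x. A spring (0.11 N m shut, 0.19 open) holds it shut even under one shell; push it down with a held shell or the fingers (5 to 10 N near the hinge). It stays open only while held and springs shut by itself.
- flap_edge (a point): middle of the flap's free edge. Useful to know: with a shell held level, long side along the opening's x, centred or 10 mm nearer the hinge, lowering the fingertips 55 mm below the crusher's top opens the flap enough; if the fingers then open by 10 to 20 mm and stay there, holding the flap, the shell slides off into the bin.
- bin (a point): middle of the crusher's base, under the hidden bin, 6 mm above the bench; axes as the crusher's. A shell is in the bin when it is within the box's sides and well below the flap.
- key_grip (a point): on the vertical axis of the key, 278 mm above the bench, 17 mm below the top of its upright black bow (46 mm long along this point's x, 10 mm thick along y, 36 mm high; red mark near one end; grip either way round). The key stays in its lock, turns clockwise seen from above. Under the bow is a collar 48 mm wide, its top 34 mm below this point.
- barrel (a joint): the lock barrel: 0 at OFF (white dot), 0.7 rad at RUN (green dot), end stop there. Turns clockwise seen from above with the key, with a little friction (0.045 N m), and stays where it is left. It may start up to 0.12 rad past OFF.
- key (a joint): the key's further clockwise turn beyond the barrel: 0 while at OFF or RUN; with the barrel at its stop it turns on against a spring (0.065 to 0.095 N m) to START at 0.6 rad (red dot, end stop); let go, it springs back to 0, that is RUN. From OFF to START the bow turns 1.3 rad in all.
- shell0: a dead phone shell: orange bar 96 mm long (x) x 40 mm wide (y) x 16 mm thick (z), about 60 g, smooth plastic, black cracked screen and grey keys on its upper face; origin at the centre of its underside. Lies flat on the green mat (3 mm thick, fixed). Four to six are there; absent ones read None.
- shell1: a dead phone shell like shell0
- shell2: a dead phone shell like shell0
- shell3: a dead phone shell like shell0
- shell4: a dead phone shell like shell0
- shell5: a dead phone shell like shell0
- phone: a repaired phone, black slab 150 x 72 x 9 mm with a blue screen, at the far left corner of the mat; origin at the centre of its underside; to be left alone
- tape: a blue roll of tape, 90 mm across, 25 mm high, lying flat on the bench to the right of the crusher; origin at the centre of its underside; to be left alone
- screwdriver: a yellow-handled screwdriver lying on the bench to the left; to be left alone
Mind the look-alikes: they are no part of the job. Leave any blue or pink look-alike of the shell4 alone.

How it is judged:
On the way, in this order (a step that is already met when the one before it is completed fails the run):
1. every shell is inside the crusher's bin (z of shell0 in the frame of bin between -0.02 and 0.16 m and x of shell0 in the frame of bin between -0.095 and 0.095 m and y of shell0 in the frame of bin between -0.17 and 0.17 m and z of shell1 in the frame of bin between -0.02 and 0.16 m and x of shell1 in the frame of bin between -0.095 and 0.095 m and y of shell1 in the frame of bin between -0.17 and 0.17 m and z of shell2 in the frame of bin between -0.02 and 0.16 m and x of shell2 in the frame of bin between -0.095 and 0.095 m and y of shell2 in the frame of bin between -0.17 and 0.17 m and z of shell3 in the frame of bin between -0.02 and 0.16 m and x of shell3 in the frame of bin between -0.095 and 0.095 m and y of shell3 in the frame of bin between -0.17 and 0.17 m and z of shell4 in the frame of bin between -0.02 and 0.16 m and x of shell4 in the frame of bin between -0.095 and 0.095 m and y of shell4 in the frame of bin between -0.17 and 0.17 m and z of shell5 in the frame of bin between -0.02 and 0.16 m and x of shell5 in the frame of bin between -0.095 and 0.095 m and y of shell5 in the frame of bin between -0.17 and 0.17 m), for 0.2 s.
2. the key is held at START (barrel beyond 0.58, key beyond 0.48 rad) (value of joint barrel above 0.58 rad and value of joint key above 0.48 rad), for 0.6 s.
3. the key has sprung back to RUN (value of joint barrel above 0.58 rad and value of joint key below 0.08 rad), for 0.2 s.
At the end, for the whole second after the job is handed in: every shell that is there lies inside the crusher, more than 60 mm below its top; the flap is shut (within 0.15 rad); the barrel is at RUN (beyond 0.58 rad) with the key sprung back (under 0.08 rad); phone, tape and screwdriver within 40 mm of where they were (all of step 1 and all of step 3 and value of joint flap below 0.15 rad and distance of each of phone, tape, screwdriver from where it was at the start of the episode below 0.04 m); the robot touches nothing.
It fails at once if the key is turned to START while a shell is still outside the bin (value of joint key above 0.2 rad and (not (z of shell0 in the frame of bin between -0.02 and 0.16 m and x of shell0 in the frame of bin between -0.095 and 0.095 m and y of shell0 in the frame of bin between -0.17 and 0.17 m) or not (z of shell1 in the frame of bin between -0.02 and 0.16 m and x of shell1 in the frame of bin between -0.095 and 0.095 m and y of shell1 in the frame of bin between -0.17 and 0.17 m) or not (z of shell2 in the frame of bin between -0.02 and 0.16 m and x of shell2 in the frame of bin between -0.095 and 0.095 m and y of shell2 in the frame of bin between -0.17 and 0.17 m) or not (z of shell3 in the frame of bin between -0.02 and 0.16 m and x of shell3 in the frame of bin between -0.095 and 0.095 m and y of shell3 in the frame of bin between -0.17 and 0.17 m) or not (z of shell4 in the frame of bin between -0.02 and 0.16 m and x of shell4 in the frame of bin between -0.095 and 0.095 m and y of shell4 in the frame of bin between -0.17 and 0.17 m) or not (z of shell5 in the frame of bin between -0.02 and 0.16 m and x of shell5 in the frame of bin between -0.095 and 0.095 m and y of shell5 in the frame of bin between -0.17 and 0.17 m))).
It fails at once if the repaired phone, the tape or the screwdriver is pushed more than 40 mm (distance of any of phone, tape, screwdriver from where it was at the start of the episode above 0.04 m).
Of shell0, shell1, shell2, shell3, shell4, shell5 only 4 to 6 are there at a start; the rules pass over those that are not, and their reading is None.
At some moment in a run one of shell0, shell1, shell2, shell3, shell4, shell5 may be knocked a few centimetres aside while the robot is not near it.
Once in a run the grip may slacken for a moment while it holds something.
It also fails if it takes over 210 s, if anything falls off the work surface, if the arm or the gripper's body presses on something with over 40 N, if the wrist force passes 120 N, or if a joint passes its speed limit or range.

### The arm

A 6-joint arm with a two-finger parallel gripper is mounted at the origin on the work surface. World frame = base frame: x ahead of the robot, y to its left, z up, the work surface at z = 0. Lengths are in m, angles in rad, forces in N, time in s.
With the tool pointing down it reaches from about 0.375 to 0.9 m from the base axis. Payload 3.1 kg.
Tool frame: the origin (TCP) lies midway between the tips of the shut fingers; the grasp point (between the pads) lies 19 mm behind it; z points along the fingers, y is the line along which they close (so a half turn about z gives the same grasp; the last joint's range is limited). The gripper opens to 85 mm and grips with 20 to 120 N. Pads are 22 mm wide; open, the fingers measure 114 mm over their backs; the gripper's body (76 mm by 85 mm) begins 54 mm behind the grasp point. The pads swing forward as they close: fully open they stand 13 mm farther back than shut.
Start: joints at [0.989, 0.527, 1.433, -0, 1.181, -0.178], TCP at [0.246, 0.575, 0.231] pointing down, gripper open.
Joint ranges: [-3.08, 3.08], [-0.75, 2.2], [0.22, 2.44], [-1.43, 4.57], [0, 2.65], [-2.85, 2.85]. Speed limits (rad/s): [2.79, 2.79, 3.14, 3.14, 3.14, 3.14].

### API

Orientations are given as a unit quaternion [x, y, z, w].
In Python, from station import manip gives the robot as it stands.
- The arm moves only by the tool drive_tool, never from a script. Its argument "motion" is a list that holds one entry, the list of rows, each a list of 5 numbers: the finger opening in mm, from 0 to 85.4, then the shift along the tool's x, y, z in units of 30 mm (1.0 is 30 mm), then the turn about the tool's z in units of 8 degrees (1.0 is 8 degrees). In form: [[[fingers, x, y, z, yaw], ...]]. A call has 1 to 10 rows; each row is the pose to reach, as a shift and turn from the pose commanded when the call began, along the tool's axes at that moment; what a row does not reach only later rows make up. A row lasts 1/10 s, in which the tool goes at most 50 mm and 8.59 degrees, less where a joint would pass 70% of its speed; a pose out of reach is approached as far as the arm can. A call with a gripper value outside its range is refused whole. The fingers move at their own pace and stop on an object; "squeeze" is the grip in N (left out, the last holds). Time passes only in rows, so rows that repeat a pose let the fingers close. It gives the time, the measured TCP pose, the force, the opening and the grip force at its end, in the units of the state.
- manip.sense(): the state, without advancing time (a new reading comes with each control period).
- manip.snapshot(name): name is "scene" or "top" or "wrist"; returns the picture (384x512x3 uint8, red, green, blue); there is no depth.
- manip.camera_model(name): a dict with "fov_y" (degrees; the focal length in pixels is half the picture's height over the tangent of half this angle, whatever the lens; pixels are square), "cx", "cy" (the principal point, pixels), "origin" and "orientation" of the camera in the world. Camera axes: x right, y up, looking along -z (the intrinsics and any distortion apply to the point x, -y, -z); pixel columns grow to the right and rows downward; lengths in m; the calibration is good to about 2 mm. A picture is of the moment at which its call begins: read the wrist's pose just before it. camera_model takes no time and is no camera call; for the wrist camera it gives the pose at the moment of the call.
- manip.sign_off(): hands the job in; it is judged then, once.
The state is a dict: "t": time; "q": joint angles; "qd": joint speeds; "tau": joint torques, N m; "tcp_pos": TCP position; "tool_rot": TCP orientation; "force": force on the tool from outside, world axes, zero at the start; "ft_torque": the same for the moment, N m; "finger_gap": opening from 0.0 (shut) to 1.0 (fully open); "gripper_force": force on a finger pad.
Only numpy, scipy, OpenCV 4.12 (cv2) and the standard library are available. Lean on these libraries where they do the work, as an engineer would, in place of code of your own. Each camera call takes 0.05 s, during which the arm holds its last target. There are 200 camera calls.

## Working session

There is one attempt and no reset: what is moved stays moved. The work goes in short steps, Python scripts to look and compute and a tool call to move; the robot and the scene stay as the last step left them, time stands still between calls to the robot, and variables do not carry over. Pictures are saved under pics/ and viewed, at most 14 in all, crops included, and the job is handed in when it is done.

Besides the shell and the picture viewer there is one more tool, called after "Request:" as name([rows], argument=value, ...), one row to a line, values as JSON. drive_tool: Moves the arm, as the interface text tells. Its arguments: {"type":"object","properties":{"motion":{"type":"array","items":{"type":"array","items":{"type":"array","items":{"type":"number"}}}},"squeeze":{"type":"number"}},"required":["motion"]}

```bash
mkdir -p pics; ls
python3 - <<'E'
from station import manip
import cv2
for n in("scene","top"):
    im=manip.snapshot(n); cv2.imwrite(f"pics/{n}0.png",im[:,:,::-1]); print(n,manip.camera_model(n))
s=manip.sense();print({k:s[k] for k in("t","tcp_pos","tool_rot","finger_gap","q")})
E
```

```text
pics
scene {'fov_y': 43.17425736802217, 'cx': 250.6168799368042, 'cy': 189.12769616192347, 'origin': array([1.84867183, 0.0191401 , 1.24030683]), 'orientation': array([0.3032968 , 0.31336894, 0.64056974, 0.63204539])}
top {'fov_y': 52.093747009700714, 'cx': 257.9904726226368, 'cy': 195.73296417417666, 'origin': array([0.34068203, 0.00659409, 1.4882563 ]), 'orientation': array([-0.04224633,  0.0529938 ,  0.7089138 , -0.70203143])}
{'t': 0.1, 'tcp_pos': array([0.24516768, 0.57420326, 0.23041379]), 'tool_rot': array([ 2.00528490e-01,  9.79687380e-01, -9.13225696e-04, -3.59361758e-04]), 'finger_gap': 1.0003982000812077, 'q': array([ 9.88529088e-01,  5.28390062e-01,  1.43379714e+00, -1.16102177e-05,
        1.18136820e+00, -1.78467947e-01])}
```

View pics/top0.png

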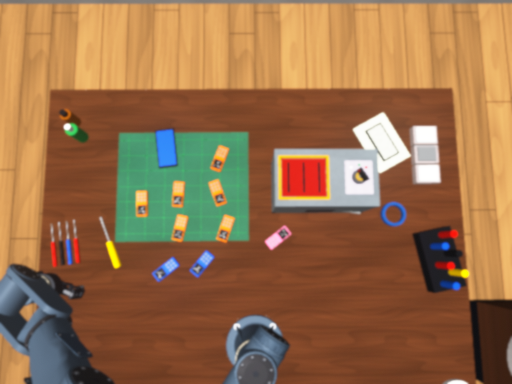

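View pics/scene0.png

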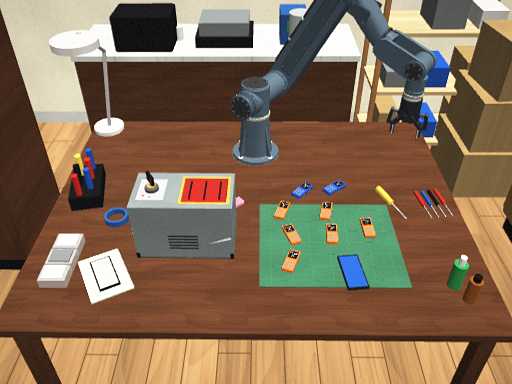

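```bash
cat > h.py <<'E'
import numpy as np, cv2
from scipy.spatial.transform import Rotation as R
from station import manip
def cast(cm,uv,z):
    uv=np.atleast_2d(uv).astype(float); f=192/np.tan(np.radians(cm["fov_y"]/2))
    d=np.c_[(uv[:,0]-cm["cx"])/f,-(uv[:,1]-cm["cy"])/f,-np.ones(len(uv))]
    d=R.from_quat(cm["orientation"]).apply(d); o=np.array(cm["origin"])
    return o+d*((z-o[2])/d[:,2])[:,None]
def proj(cm,P):
    f=192/np.tan(np.radians(cm["fov_y"]/2))
    p=R.from_quat(cm["orientation"]).inv().apply(np.atleast_2d(P)-cm["origin"])
    return np.c_[cm["cx"]-f*p[:,0]/p[:,2],cm["cy"]+f*p[:,1]/p[:,2]]
def blobs(im,lo,hi,amin=40):
    m=cv2.inRange(cv2.cvtColor(im,cv2.COLOR_RGB2HSV),lo,hi)
    m=cv2.morphologyEx(m,cv2.MORPH_CLOSE,np.ones((5,5)))
    cs,_=cv2.findContours(m,cv2.RETR_EXTERNAL,cv2.CHAIN_APPROX_NONE)
    return [c.reshape(-1,2) for c in cs if cv2.contourArea(c)>amin]
def rect(cm,c,z):
    w=cast(cm,c,z)[:,:2]
    (cx,cy),(a,b),_=r=cv2.minAreaRect((w*1000).astype(np.float32))
    p=cv2.boxPoints(r); e=[p[1]-p[0],p[2]-p[1]]; e=max(e,key=np.linalg.norm)
    return cx/1000,cy/1000,max(a,b),min(a,b),np.degrees(np.arctan2(e[1],e[0]))%180
ORANGE=((8,150,120),(20,255,255))
E
python3 - <<'E'
from h import *
im=cv2.imread("pics/top0.png")[:,:,::-1].copy(); cm=manip.camera_model("top")
def show(n,lo,hi,z,a=40):
    for c in blobs(im,lo,hi,a):
        print(n,c.mean(0).round(),np.round(rect(cm,c,z),3))
show("shell",*ORANGE,.019)
show("yel",(22,150,150),(35,255,255),.23)
show("red",(0,180,120),(6,255,255),.23,100)
show("mat",(60,80,60),(85,255,255),.003,500)
show("blue",(100,120,100),(125,255,255),.01)
big=cv2.resize(im[130:280,110:410],None,fx=2.66,fy=2.66,interpolation=cv2.INTER_CUBIC);cv2.imwrite("pics/c.png",big[:,:,::-1])
E
```

```text
shell [  4. 367.] [-6.30000e-02  8.76000e-01  1.05365e+02  4.89520e+01  4.38500e+00]
shell [507.  93.] [  0.962  -1.001 134.842  72.64  163.3  ]
shell [ 2. 57.] [  1.095   0.98  125.744  19.444   4.385]
shell [253. 166.] [5.860000e-01 6.000000e-03 1.899938e+03 1.454761e+03 8.993500e+01]
shell [ 1. 22.] [  1.249   0.994 133.059  15.782   4.385]
yel [459. 273.] [ 0.258 -0.648 63.908 24.947 89.327]
yel [113. 254.] [ 0.33   0.446 87.901 23.923 21.994]
yel [303. 177.] [  0.572  -0.163 162.422 139.176  89.493]
red [ 53. 254.] [ 0.332  0.632 77.045 17.39   8.568]
red [ 76. 251.] [ 0.341  0.561 77.251 17.454  9.162]
red [448. 234.] [ 0.384 -0.625 61.384 29.086 85.816]
red [304. 177.] [  0.572  -0.163 140.145 119.279  89.578]
mat [184. 189.] [5.84000e-01 2.72000e-01 4.95264e+02 4.13951e+02 8.96360e+01]
blue [450. 285.] [ 0.201 -0.728 71.241 29.063 89.303]
blue [166. 269.] [  0.272   0.327  97.465  40.911 127.327]
blue [203. 262.] [  0.291   0.194  96.536  42.26  138.377]
blue [440. 246.] [ 0.344 -0.697 72.382 29.829 89.399]
blue [ 69. 252.] [ 0.339  0.685 86.424 14.178  8.77 ]
blue [393. 214.] [  0.467  -0.529  92.049  86.945 113.638]
blue [166. 148.] [  0.731   0.336 146.943  71.837   7.081]
```

View pics/c.png

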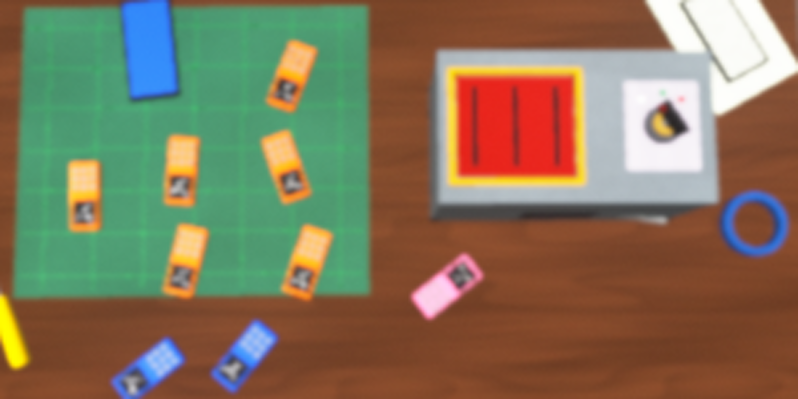

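```bash
cat >> h.py <<'E'
def shells(im=None):
    if im is None: im=manip.snapshot("top")
    cm=manip.camera_model("top"); out=[]
    for c in blobs(im,(10,185,190),(20,255,255),60):
        r=rect(cm,c,.019)
        if .3<r[0]<.85 and -.3<r[1]<.6: out.append(r)
    return out
def plan(x,y,phi,z=None):
    "units to reach tool at x,y(,z) with tool-y angle phi deg (mod 180, nearest q6 0)"
    s=manip.sense(); m=R.from_quat(s["tool_rot"]).as_matrix(); p=s["tcp_pos"]
    d=m.T@(np.array([x,y,p[2] if z is None else z])-p)/.03
    cur=np.degrees(np.arctan2(m[1,1],m[0,1])); e=(cur-phi+90)%180-90
    q6=np.degrees(s["q"][5])
    print("t %.1f tcp %s phi %.1f q6 %.0f F %s gap %.1f gf %.1f -> xyz %s yaw %.2f"%(s["t"],p.round(4),cur,q6,np.round(s["force"],1),s["finger_gap"]*85.4,s["gripper_force"],d.round(2),e/8))
E
python3 - <<'E'
from h import *
im=cv2.imread("pics/top0.png")[:,:,::-1].copy()
for r in shells(im): print(np.round(r,3)); plan(r[0],r[1],r[4]+90)
E
python3 - <<'E'
from h import *
im=cv2.imread("pics/top0.png")[:,:,::-1].copy()
hsv=cv2.cvtColor(im,cv2.COLOR_RGB2HSV)
for u,v in [(142,198),(144,192),(142,210),(178,200),(100,110),(260,60)]: print(hsv[v,u])
E
sed -i 's/(10,185,190),(20,255,255),60/(10,120,215),(20,255,255),60/' h.py
python3 - <<'E'
from h import *
im=cv2.imread("pics/top0.png")[:,:,::-1].copy()
for r in shells(im): print(np.round(r,3)); plan(r[0],r[1],r[4]+90)
E
```

```text
[ 18 116 254]
[ 19 143 253]
[135   3 158]
[ 15   3 147]
[ 10 171 121]
[ 16 149 205]
[4.36000e-01 1.03000e-01 6.23210e+01 4.13660e+01 1.61419e+02]
t 0.1 tcp [0.2452 0.5742 0.2304] phi 66.9 q6 -10 F [-0.2 -0.2 -0.7] gap 85.4 gf 0.0 -> xyz [-12.03 -11.96   0.02] yaw -0.57
[  0.442   0.273  57.918  41.676 166.93 ]
t 0.1 tcp [0.2452 0.5742 0.2304] phi 66.9 q6 -10 F [-0.2 -0.2 -0.7] gap 85.4 gf 0.0 -> xyz [-9.98 -6.66  0.01] yaw -1.26
[ 0.534  0.423 56.819 37.448  1.571]
t 0.1 tcp [0.2452 0.5742 0.2304] phi 66.9 q6 -10 F [-0.2 -0.2 -0.7] gap 85.4 gf 0.0 -> xyz [-10.83  -0.87  -0.  ] yaw -3.09
[  0.57    0.283  57.26   41.359 179.497]
t 0.1 tcp [0.2452 0.5742 0.2304] phi 66.9 q6 -10 F [-0.2 -0.2 -0.7] gap 85.4 gf 0.0 -> xyz [-13.77  -4.66   0.  ] yaw -2.83
[ 0.571  0.144 61.447 41.782 20.343]
t 0.1 tcp [0.2452 0.5742 0.2304] phi 66.9 q6 -10 F [-0.2 -0.2 -0.7] gap 85.4 gf 0.0 -> xyz [-1.562e+01 -8.910e+00  1.000e-02] yaw -5.43
[  0.611  -0.192 174.494 147.025  89.497]
t 0.1 tcp [0.2452 0.5742 0.2304] phi 66.9 q6 -10 F [-0.2 -0.2 -0.7] gap 85.4 gf 0.0 -> xyz [-21.24 -18.69   0.03] yaw 8.42
[6.8600e-01 1.3000e-01 9.8645e+01 4.1945e+01 1.5782e+02]
t 0.1 tcp [0.2452 0.5742 0.2304] phi 66.9 q6 -10 F [-0.2 -0.2 -0.7] gap 85.4 gf 0.0 -> xyz [-1.934e+01 -7.830e+00  1.000e-02] yaw -0.12
```

```bash
sed -i 's/(10,120,215),(20,255,255),60/(6,60,160),(23,255,255),60/; s/and -.3<r\[1\]/and r[2]<115 and .05<r[1]/' h.py
python3 - <<'E'
from h import *
im=cv2.imread("pics/top0.png")[:,:,::-1].copy()
for r in shells(im): print(np.round(r,3)); plan(r[0],r[1],r[4]+90)
E
```

```text
[  0.329   0.521 110.98   30.77   20.501]
t 0.1 tcp [0.2452 0.5742 0.2304] phi 66.9 q6 -10 F [-0.2 -0.2 -0.7] gap 85.4 gf 0.0 -> xyz [-3.27 -0.51 -0.  ] yaw -5.45
[4.19000e-01 1.08000e-01 1.03260e+02 4.48780e+01 1.61407e+02]
t 0.1 tcp [0.2452 0.5742 0.2304] phi 66.9 q6 -10 F [-0.2 -0.2 -0.7] gap 85.4 gf 0.0 -> xyz [-11.43 -12.03   0.02] yaw -0.57
[  0.422   0.277 102.994  44.526 166.701]
t 0.1 tcp [0.2452 0.5742 0.2304] phi 66.9 q6 -10 F [-0.2 -0.2 -0.7] gap 85.4 gf 0.0 -> xyz [-9.32 -6.79  0.01] yaw -1.23
[ 0.516  0.42  99.275 41.209  1.552]
t 0.1 tcp [0.2452 0.5742 0.2304] phi 66.9 q6 -10 F [-0.2 -0.2 -0.7] gap 85.4 gf 0.0 -> xyz [-10.33  -1.17  -0.  ] yaw -3.09
[  0.549   0.284  98.881  45.264 179.53 ]
t 0.1 tcp [0.2452 0.5742 0.2304] phi 66.9 q6 -10 F [-0.2 -0.2 -0.7] gap 85.4 gf 0.0 -> xyz [-1.312e+01 -4.900e+00  1.000e-02] yaw -2.83
[  0.554   0.137 101.568  45.207  18.458]
t 0.1 tcp [0.2452 0.5742 0.2304] phi 66.9 q6 -10 F [-0.2 -0.2 -0.7] gap 85.4 gf 0.0 -> xyz [-1.52e+01 -9.34e+00  1.00e-02] yaw -5.20
[6.86000e-01 1.30000e-01 1.02163e+02 4.56360e+01 1.58618e+02]
t 0.1 tcp [0.2452 0.5742 0.2304] phi 66.9 q6 -10 F [-0.2 -0.2 -0.7] gap 85.4 gf 0.0 -> xyz [-1.934e+01 -7.840e+00  1.000e-02] yaw -0.22
```

Request:
drive_tool([
  [[70,-13.1,-4.9,1,-2.8],[70,-13.1,-4.9,1,-2.8],[70,-13.1,-4.9,1,-2.8],[70,-13.1,-4.9,1,-2.8],[70,-13.1,-4.9,1,-2.8],[70,-13.1,-4.9,1,-2.8],[70,-13.1,-4.9,1,-2.8],[70,-13.1,-4.9,1,-2.8],[70,-13.1,-4.9,1,-2.8],[70,-13.1,-4.9,1,-2.8]],
], squeeze=80)

```text
t: 1.1
tcp_pos: [0.5521, 0.2819, 0.2004]
tool_rot: [0.009, 1.0, -0.0, 0.0]
force: [-1.1, 0.6, -0.2]
finger_gap: 0.817
gripper_force: 0.0
```

Request:
drive_tool([
  [[70,0,0,0,0],[70,0,0,0,0],[70,0,0,0,0]],
])

```text
t: 1.4
tcp_pos: [0.5479, 0.2863, 0.2014]
tool_rot: [0.005, 1.0, 0.0, -0.0]
force: [0.2, 0.4, -0.2]
finger_gap: 0.82
gripper_force: 0.0
```

Run:
```python
from h import *
im=manip.snapshot("wrist"); cm=manip.camera_model("wrist")
cv2.imwrite("pics/w1.png",im[:,:,::-1])
print(cm)
for c in blobs(im,(6,60,160),(23,255,255),300): print(c.mean(0).round(),np.round(rect(cm,c,.019),3))
plan(.549,.284,89.5,0.002)
```

```text
{'fov_y': 67.31839340824416, 'cx': 259.2477892539944, 'cy': 187.6644749199556, 'origin': array([0.47041654, 0.28776522, 0.34441458]), 'orientation': array([-0.1084812 , -0.10798491,  0.69535036,  0.70218157])}
[137. 258.] [6.72000e-01 1.25000e-01 9.61990e+01 3.60500e+01 1.41347e+02]
[133. 171.] [ 0.555  0.141 95.183 44.751 19.555]
[258. 167.] [  0.551   0.286  95.701  39.686 176.524]
[378. 135.] [ 0.516  0.421 95.16  39.726  2.184]
[250.  47.] [  0.424   0.278  96.081  39.758 167.101]
[87. 40.] [4.21000e-01 1.12000e-01 9.65230e+01 4.50590e+01 1.60879e+02]
t 1.4 tcp [0.548  0.2863 0.2015] phi 89.4 q6 -72 F [-0.2  0.4  0.9] gap 69.8 gf 0.0 -> xyz [-0.04 -0.08  6.65] yaw -0.01
```

View pics/w1.png

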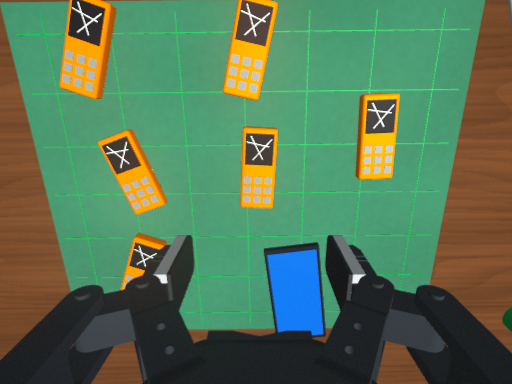

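Request:
drive_tool([
  [[70,-0.1,0,1.5,0.2],[70,-0.1,0,3,0.2],[70,-0.1,0,4.5,0.2],[70,-0.1,0,5.6,0.2],[70,-0.1,0,6.2,0.2],[70,-0.1,0,6.5,0.2],[70,-0.1,0,6.6,0.2],[30,-0.1,0,6.6,0.2],[30,-0.1,0,6.6,0.2],[30,-0.1,0,6.6,0.2]],
])

```text
t: 2.45
tcp_pos: [0.5533, 0.2856, 0.0051]
tool_rot: [0.02, 1.0, 0.001, 0.002]
force: [0.1, 0.1, 0.1]
finger_gap: 0.442
gripper_force: 80.3
```

Request:
drive_tool([
  [[30,0,0,0,0],[30,0,0,0,0],[30,0,0,-0.5,0],[30,0,0,-1.5,0]],
])

```text
t: 2.85
tcp_pos: [0.5503, 0.2844, 0.0474]
tool_rot: [0.02, 1.0, -0.001, -0.002]
force: [0.0, 0.3, -1.1]
finger_gap: 0.442
gripper_force: 80.5
```

Run:
```python
from h import *
im=manip.snapshot("wrist"); 
cv2.imwrite("pics/w2.png",im[:,:,::-1])
plan(.572,-.163,89.5,0.27)
```

```text
t 2.9 tcp [0.5541 0.2858 0.0536] phi 87.7 q6 -71 F [0.1 1.  2.9] gap 37.7 gf 80.5 -> xyz [ -1.24 -14.91  -7.23] yaw -0.23
```

View pics/w2.png

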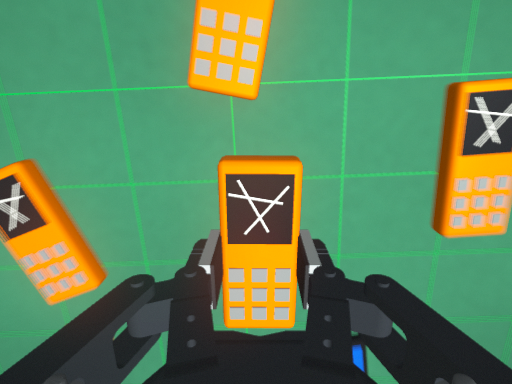

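Request:
drive_tool([
  [[30,-0.2,-1,-1.4,0],[30,-0.4,-1.8,-2.8,0],[30,-0.6,-2.6,-4.2,-0.2],[30,-0.8,-3.4,-5.6,-0.2],[30,-1,-4.5,-6.8,-0.2],[30,-1.2,-6,-7.3,-0.2],[30,-1.3,-7.5,-7.4,-0.2],[30,-1.4,-9,-7.4,-0.2],[30,-1.4,-10.5,-7.4,-0.2],[30,-1.4,-12,-7.4,-0.2]],
])

```text
t: 3.9
tcp_pos: [0.5788, -0.078, 0.2713]
tool_rot: [0.006, 1.0, -0.0, 0.0]
force: [0.6, -0.3, -0.8]
finger_gap: 0.445
gripper_force: 80.5
```

Request:
drive_tool([
  [[30,0,-1.4,0,0],[30,0,-2.5,0,0],[30,0,-2.9,0,0],[30,0,-2.9,0,0],[30,0,-2.9,0,0]],
])

```text
t: 4.4
tcp_pos: [0.578, -0.1622, 0.2705]
tool_rot: [0.006, 1.0, 0.001, -0.0]
force: [0.4, -0.2, 0.1]
finger_gap: 0.442
gripper_force: 80.6
```

Run:
```python
from h import *
plan(.577,-.163,89.5,0.17)
im=manip.snapshot("wrist"); cm=manip.camera_model("wrist")
cv2.imwrite("pics/w3.png",im[:,:,::-1])
for c in blobs(im,(22,150,120),(35,255,255),300): print(c.mean(0).round(),np.round(rect(cm,c,.23),3))
```

```text
t 4.4 tcp [ 0.578  -0.1622  0.2705] phi 89.3 q6 -116 F [ 0.4 -0.2  0.1] gap 37.8 gf 80.6 -> xyz [ 0.03 -0.03  3.35] yaw -0.03
[258. 155.] [ 5.66000e-01 -1.61000e-01  1.66839e+02  1.33086e+02  8.97760e+01]
[467.  43.] [ 4.72000e-01 -3.90000e-02  2.31250e+01  1.58250e+01  1.62296e+02]
```

View pics/w3.png

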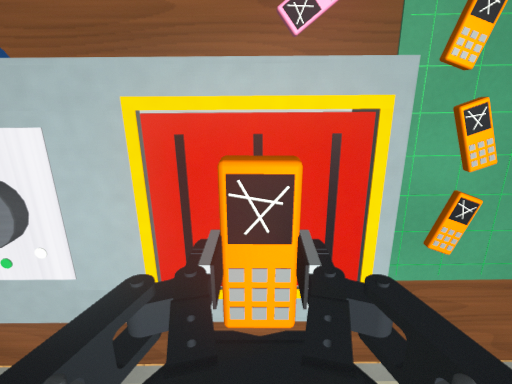

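Request:
drive_tool([
  [[30,0,0,0.5,0],[30,0,0,1.0,0],[30,0,0,1.5,0],[30,0,0,2.0,0],[30,0,0,2.5,0],[30,0,0,2.9,0],[30,0,0,3.2,0],[30,0,0,3.4,0],[30,0,0,3.4,0],[30,0,0,3.4,0]],
])

```text
t: 5.45
tcp_pos: [0.5756, -0.1604, 0.1679]
tool_rot: [0.005, 1.0, 0.001, -0.003]
force: [-5.6, 0.1, 1.1]
finger_gap: 0.442
gripper_force: 92.2
```

Request:
drive_tool([
  [[54,0,0,0,0],[54,0,0,0,0],[54,0,0,0,0],[54,0,0,0,0],[54,0,0,0,0],[54,0,0,0,0],[54,0,0,0,0],[54,0,0,0,0]],
])

```text
t: 6.25
tcp_pos: [0.5784, -0.1634, 0.1684]
tool_rot: [0.007, 1.0, -0.0, 0.0]
force: [-1.5, 1.0, 1.5]
finger_gap: 0.631
gripper_force: 1.1
```

Run:
```python
from h import *
plan(.577,-.163,89.5,0.28)
im=manip.snapshot("wrist")
cv2.imwrite("pics/w4.png",im[:,:,::-1])
```

```text
t 6.2 tcp [ 0.5784 -0.1634  0.1684] phi 89.3 q6 -116 F [-1.5  1.   1.5] gap 53.9 gf 1.1 -> xyz [ 0.05  0.01 -3.72] yaw -0.03
```

View pics/w4.png

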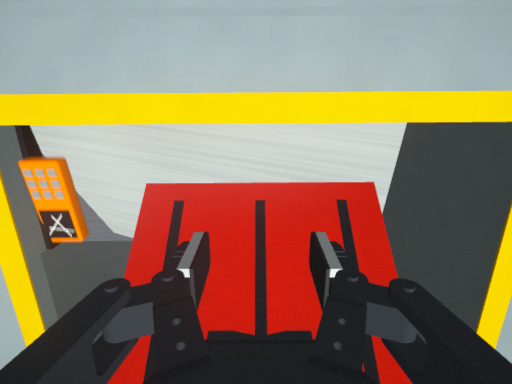

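Request:
drive_tool([
  [[54,0,0,-1.4,0],[54,0,0,-2.8,0],[60,0,0.5,-3.6,0],[70,0,2,-3.8,-0.5],[70,0.2,3.6,-3.8,-1],[70,0.4,5.2,-3.8,-1.5],[70,0.6,6.8,-3.8,-2],[70,0.8,8.4,-3.4,-2.5],[70,0.8,9.6,-2.4,-2.5],[70,0.8,10,-1,-2.5]],
])

```text
t: 7.3
tcp_pos: [0.5604, 0.1408, 0.1999]
tool_rot: [-0.169, 0.986, 0.0, 0.005]
force: [0.5, -1.6, -1.1]
finger_gap: 0.825
gripper_force: 0.0
```

Request:
drive_tool([
  [[70,0,0,0,0],[70,0,0,0,0],[70,0,0,0,0]],
])

```text
t: 7.6
tcp_pos: [0.5601, 0.136, 0.2001]
tool_rot: [-0.167, 0.986, -0.0, 0.002]
force: [0.5, -0.6, -0.5]
finger_gap: 0.817
gripper_force: 0.0
```

```bash
cat >> h.py <<'E'
def look():
    im=manip.snapshot("wrist"); cm=manip.camera_model("wrist"); tcp=manip.sense()["tcp_pos"]
    L=[]
    for c in blobs(im,(6,60,160),(23,255,255),300):
        if c.min()>1 and c[:,0].max()<510 and c[:,1].max()<382: L.append(rect(cm,c,.019))
    L.sort(key=lambda r:np.hypot(r[0]-tcp[0],r[1]-tcp[1]))
    for r in L: print(np.round(r,3))
    plan(L[0][0],L[0][1],L[0][4]+90,.003)
    return im
E
python3 -c "
from h import *
look()"
```

```text
[ 0.555  0.138 94.854 39.923 19.237]
[6.85000e-01 1.30000e-01 9.97730e+01 4.04730e+01 1.59468e+02]
[  0.424   0.277  95.762  40.356 167.12 ]
t 7.7 tcp [0.5602 0.1359 0.2004] phi 109.2 q6 -107 F [-0.3  0.1 -0.2] gap 70.1 gf 0.0 -> xyz [0.16 0.11 6.58] yaw -0.01
```

Request:
drive_tool([
  [[70,0.2,0.1,1.5,0],[70,0.2,0.1,3,0],[70,0.2,0.1,4.5,0],[70,0.2,0.1,5.6,0],[70,0.2,0.1,6.2,0],[70,0.2,0.1,6.5,0],[70,0.2,0.1,6.6,0],[30,0.2,0.1,6.6,0],[30,0.2,0.1,6.6,0],[30,0.2,0.1,6.6,0]],
])

```text
t: 8.65
tcp_pos: [0.553, 0.1378, 0.0021]
tool_rot: [-0.167, 0.986, -0.0, 0.002]
force: [0.0, -0.5, 5.6]
finger_gap: 0.447
gripper_force: 80.9
```

Request:
drive_tool([
  [[30,0,0,0,0],[30,0,0,0,0],[30,0,0,-0.5,0],[30,0,0,-1.8,0],[30,0,0,-3.2,0],[30,0,0,-4.6,0],[30,0,0,-6,0],[30,0,-0.5,-7.4,0.2],[30,0.3,-1.2,-8.6,0.6],[30,0.5,-2,-9.1,1]],
])

```text
t: 9.65
tcp_pos: [0.5581, 0.0763, 0.2787]
tool_rot: [-0.098, 0.995, -0.001, 0.004]
force: [0.9, -0.2, -0.5]
finger_gap: 0.444
gripper_force: 80.5
```

Request:
drive_tool([
  [[30,0.5,-1.2,0,0.4],[30,1,-2.6,0,0.8],[30,1.4,-4,0,1.2],[30,1.8,-5.4,0,1.5],[30,2.1,-6.8,0,1.5],[30,2.1,-7.7,0,1.5],[30,2.1,-7.7,0,1.5],[30,2.1,-7.7,0,1.5]],
])

```text
t: 10.45
tcp_pos: [0.5399, -0.1626, 0.2738]
tool_rot: [0.007, 1.0, 0.0, -0.0]
force: [-0.3, 0.9, -0.0]
finger_gap: 0.445
gripper_force: 80.5
```

```bash
python3 -c "
from h import *
plan(.577,-.163,89.5,.168)"
```

```text
t 10.4 tcp [ 0.5399 -0.1626  0.2738] phi 89.2 q6 -117 F [-0.3  0.9 -0. ] gap 38.0 gf 80.5 -> xyz [-1.24  0.    3.53] yaw -0.04
```

Request:
drive_tool([
  [[30,-0.7,0,0,0],[30,-1.2,0,0.2,0],[30,-1.2,0,0.9,0],[30,-1.2,0,1.5,0],[30,-1.2,0,2.0,0],[30,-1.2,0,2.5,0],[30,-1.2,0,3.0,0],[30,-1.2,0,3.3,0],[30,-1.2,0,3.5,0],[30,-1.2,0,3.5,0]],
])

```text
t: 11.45
tcp_pos: [0.5739, -0.1609, 0.1674]
tool_rot: [0.005, 1.0, 0.001, -0.003]
force: [-6.2, 0.0, 3.1]
finger_gap: 0.448
gripper_force: 91.7
```

Request:
drive_tool([
  [[54,0,0,0,0],[54,0,0,0,0],[54,0,0,0,0],[54,0,0,0,0],[54,0,0,0,0],[54,0,0,0,0],[54,0,0,0,0],[54,0,0,0,0]],
])

```text
t: 12.25
tcp_pos: [0.5766, -0.1631, 0.1684]
tool_rot: [0.006, 1.0, -0.0, 0.0]
force: [-1.0, 0.5, 2.5]
finger_gap: 0.63
gripper_force: 1.0
```

Request:
drive_tool([
  [[54,0,0,-1.4,0],[54,0,0,-2.8,0],[60,0,0.5,-3.6,0],[70,-0.4,2,-3.8,0.5],[70,-1.2,3.4,-3.8,1],[70,-1.8,4.8,-3.8,1.5],[70,-2.4,6.2,-3.8,2],[70,-3,7.6,-3.4,2.5],[70,-3.6,9,-2.4,2.5],[70,-3.6,9.8,-1,2.5]],
])

```text
t: 13.25
tcp_pos: [0.6931, 0.1312, 0.2026]
tool_rot: [0.179, 0.984, 0.002, 0.006]
force: [0.3, 0.1, 0.9]
finger_gap: 0.819
gripper_force: 0.0
```

Request:
drive_tool([
  [[70,0,0,0,0],[70,0,0,0,0],[70,0,0,0,0]],
])

```text
t: 13.55
tcp_pos: [0.6897, 0.127, 0.2022]
tool_rot: [0.181, 0.984, 0.0, 0.002]
force: [0.0, -0.9, 0.2]
finger_gap: 0.823
gripper_force: 0.0
```

```bash
python3 -c "
from h import *
look()
cv2.imwrite('pics/t3.png',manip.snapshot('top')[130:280,110:410,::-1])"
```

```text
[6.8700e-01 1.3000e-01 9.4608e+01 4.0054e+01 1.5947e+02]
[ 0.816  0.137 69.909 18.031 89.134]
[ 7.0400e-01 -2.0000e-02  9.2085e+01  3.7237e+01  8.9054e+01]
[ 6.2100e-01 -1.5000e-02  7.9823e+01  1.0513e+01  9.0029e+01]
[  0.834   0.252 127.936  30.767  73.973]
[ 0.685 -0.098 96.511 15.22  97.364]
[  0.916   0.132  55.868  31.988 100.145]
[  0.891   0.29  138.132  41.998  86.247]
t 13.6 tcp [0.6899 0.1267 0.2028] phi 69.2 q6 -68 F [-0.3 -1.1 -0.1] gap 69.9 gf 0.0 -> xyz [0.15 0.07 6.66] yaw -0.04
```

View pics/t3.png

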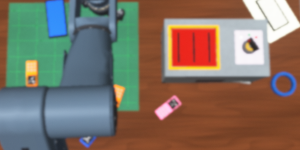

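Request:
drive_tool([
  [[70,0.15,0.1,1.5,0],[70,0.15,0.1,3,0],[70,0.15,0.1,4.5,0],[70,0.15,0.1,5.6,0],[70,0.15,0.1,6.2,0],[70,0.15,0.1,6.5,0],[70,0.15,0.1,6.6,0],[30,0.15,0.1,6.6,0],[30,0.15,0.1,6.6,0],[30,0.15,0.1,6.6,0]],
])

```text
t: 14.65
tcp_pos: [0.6868, 0.1327, 0.0048]
tool_rot: [0.18, 0.984, 0.0, 0.002]
force: [0.4, -0.1, 9.7]
finger_gap: 0.443
gripper_force: 82.6
```

Request:
drive_tool([
  [[30,0,0,0,0],[30,0,0,0,0],[30,0,0,-0.5,0],[30,0,0,-1.8,0],[30,0,0,-3.2,0],[30,0,0,-4.6,0],[30,0,0,-6,0],[30,0,-0.5,-7.4,0],[30,0,-1.2,-8.6,0],[30,0,-2,-9,0]],
])

```text
t: 15.65
tcp_pos: [0.6656, 0.0766, 0.2787]
tool_rot: [0.179, 0.984, 0.001, 0.005]
force: [0.3, -1.3, -0.6]
finger_gap: 0.445
gripper_force: 81.1
```

Request:
drive_tool([
  [[30,0,-1.2,0,-0.5],[30,0,-2.6,0,-1],[30,0,-4,0,-1.5],[30,0,-5.4,0,-2],[30,0,-6.8,0,-2.5],[30,0,-8,0,-2.5],[30,0,-8.4,0,-2.5],[30,0,-8.4,0,-2.5],[30,0,-8.4,0,-2.5]],
])

```text
t: 16.55
tcp_pos: [0.5747, -0.1582, 0.2728]
tool_rot: [0.006, 1.0, 0.0, 0.0]
force: [-0.8, 0.2, 0.0]
finger_gap: 0.445
gripper_force: 81.1
```

```bash
python3 -c "
from h import *
plan(.577,-.163,89.5,.168)"
```

```text
t 16.6 tcp [ 0.5747 -0.1582  0.2728] phi 89.3 q6 -115 F [-0.8  0.2  0. ] gap 38.0 gf 81.1 -> xyz [-0.08 -0.16  3.49] yaw -0.03
```

Request:
drive_tool([
  [[30,-0.1,-0.2,0.5,0],[30,-0.1,-0.2,1,0],[30,-0.1,-0.2,1.5,0],[30,-0.1,-0.2,2.0,0],[30,-0.1,-0.2,2.5,0],[30,-0.1,-0.2,3.0,0],[30,-0.1,-0.2,3.3,0],[30,-0.1,-0.2,3.5,0],[30,-0.1,-0.2,3.5,0]],
])

```text
t: 17.45
tcp_pos: [0.575, -0.1631, 0.1653]
tool_rot: [0.005, 1.0, 0.001, -0.004]
force: [-6.2, 0.4, 2.7]
finger_gap: 0.444
gripper_force: 91.9
```

Request:
drive_tool([
  [[54,0,0,0,0],[54,0,0,0,0],[54,0,0,0,0],[54,0,0,0,0],[54,0,0,0,0],[54,0,0,0,0],[54,0,0,0,0],[54,0,0,0,0]],
])

```text
t: 18.25
tcp_pos: [0.5776, -0.1652, 0.1675]
tool_rot: [0.006, 1.0, -0.0, 0.0]
force: [-1.8, 1.8, 1.5]
finger_gap: 0.634
gripper_force: 1.1
```

Request:
drive_tool([
  [[54,0,0,-1.4,0],[54,0,0,-2.8,0],[60,0,0.5,-3.6,0],[70,0.6,2,-3.8,0.5],[70,1.4,3.4,-3.8,1],[70,2.2,4.8,-3.8,1.5],[70,3,6.2,-3.8,2],[70,4,7.4,-3.4,2.3],[70,4.8,8.4,-2.4,2.3],[70,5.2,9.1,-1,2.3]],
])

```text
t: 19.25
tcp_pos: [0.4254, 0.1116, 0.1986]
tool_rot: [0.166, 0.986, 0.001, 0.004]
force: [1.4, -0.1, -0.2]
finger_gap: 0.823
gripper_force: 0.0
```

Request:
drive_tool([
  [[70,0,0,0,0],[70,0,0,0,0],[70,0,0,0,0]],
])

```text
t: 19.55
tcp_pos: [0.4279, 0.1091, 0.1988]
tool_rot: [0.167, 0.986, 0.0, 0.003]
force: [-0.1, -0.3, -0.1]
finger_gap: 0.82
gripper_force: 0.0
```

```bash
sed -i 's/        if c.min()>1/        r=rect(cm,c,.019)\n        if r[3]>30 and 85<r[2]<105 and c.min()>1/' h.py; python3 -c "
from h import *
look()
for r in shells(): print('top',np.round(r,3))"
```

```text
[  0.423   0.277  96.082  41.424 168.432]
t 19.6 tcp [0.4279 0.109  0.1989] phi 70.8 q6 -71 F [-0.2 -0.4  0.6] gap 70.2 gf 0.0 -> xyz [2.03 5.23 6.53] yaw -0.96
top [  0.422   0.278 103.384  42.404 166.935]
top [ 0.516  0.42  99.275 41.209  1.552]
```

```bash
python3 -c "
from h import *
im=manip.snapshot('wrist');cv2.imwrite('pics/w5.png',im[:,:,::-1]);cm=manip.camera_model('wrist')
for lo in ((8,150,215),(8,120,225),(8,170,230)):
  for c in blobs(im,lo,(22,255,255),300): print(lo,c.mean(0).round(),np.round(rect(cm,c,.019),3))
"
```

```text
(8, 150, 215) [256. 162.] [4.1900e-01 1.0800e-01 9.3907e+01 3.9215e+01 1.6079e+02]
(8, 150, 215) [396. 113.] [  0.422   0.277  94.744  39.124 166.933]
(8, 120, 225) [254. 161.] [4.19000e-01 1.08000e-01 9.39140e+01 3.89660e+01 1.60838e+02]
(8, 120, 225) [399. 116.] [  0.423   0.277  94.641  39.007 167.115]
(8, 170, 230) [255. 155.] [4.1900e-01 1.0800e-01 9.3886e+01 3.8892e+01 1.6086e+02]
```

View pics/w5.png

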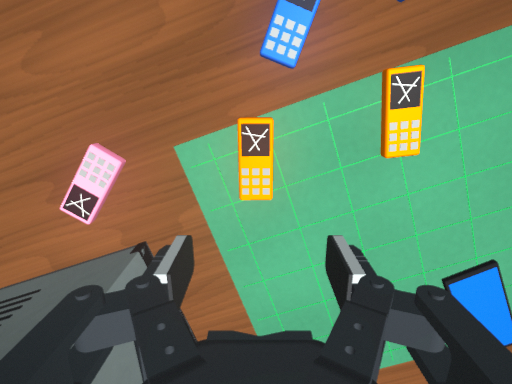

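```bash
sed -i 's/blobs(im,(6,60,160),(23,255,255),300)/blobs(im,(8,150,215),(22,255,255),300)/' h.py
```

Request:
drive_tool([
  [[70,0.25,-0.1,1.5,0],[70,0.25,-0.1,3,0],[70,0.25,-0.1,4.5,0],[70,0.25,-0.1,5.6,0],[70,0.25,-0.1,6.2,0],[70,0.25,-0.1,6.4,0],[70,0.25,-0.1,6.5,0],[30,0.25,-0.1,6.5,0],[30,0.25,-0.1,6.5,0],[30,0.25,-0.1,6.5,0]],
])

```text
t: 20.7
tcp_pos: [0.4178, 0.1094, 0.0037]
tool_rot: [0.166, 0.986, 0.0, 0.001]
force: [-0.3, -1.0, 4.9]
finger_gap: 0.444
gripper_force: 80.8
```

Request:
drive_tool([
  [[30,0,0,0,0],[30,0,0,0,0],[30,0,0,-0.5,0],[30,0,0,-1.8,0],[30,0,0,-3.2,0],[30,0,0,-4.6,0],[30,0,0,-6,0],[30,0,0,-7.4,0],[30,0,0,-8.6,0],[30,0,0,-9,0]],
])

```text
t: 21.7
tcp_pos: [0.4185, 0.1096, 0.2769]
tool_rot: [0.166, 0.986, 0.001, 0.005]
force: [0.6, 0.1, -1.4]
finger_gap: 0.445
gripper_force: 80.6
```

Request:
drive_tool([
  [[30,-0.8,-0.7,0,-0.3],[30,-1.8,-1.5,0,-0.6],[30,-2.8,-2.4,0,-1],[30,-3.8,-3.3,0,-1.4],[30,-4.8,-4.2,0,-1.8],[30,-5.8,-5,0,-2.1],[30,-6.8,-5.8,0,-2.3],[30,-7.9,-6.8,0,-2.3],[30,-7.9,-6.8,0,-2.3],[30,-7.9,-6.8,0,-2.3]],
])

```text
t: 22.7
tcp_pos: [0.5735, -0.1615, 0.2722]
tool_rot: [0.007, 1.0, 0.0, -0.0]
force: [-1.0, 0.4, -0.9]
finger_gap: 0.445
gripper_force: 80.6
```

```bash
python3 -c "
from h import *
plan(.577,-.163,89.5,.168)"
```

```text
t 22.7 tcp [ 0.5735 -0.1615  0.2722] phi 89.2 q6 -116 F [-1.   0.4 -0.9] gap 38.0 gf 80.6 -> xyz [-0.12 -0.05  3.47] yaw -0.04
```

Request:
drive_tool([
  [[30,-0.1,-0.1,0.5,0],[30,-0.1,-0.1,1,0],[30,-0.1,-0.1,1.5,0],[30,-0.1,-0.1,2.0,0],[30,-0.1,-0.1,2.5,0],[30,-0.1,-0.1,3.0,0],[30,-0.1,-0.1,3.3,0],[30,-0.1,-0.1,3.5,0],[30,-0.1,-0.1,3.5,0]],
])

```text
t: 23.6
tcp_pos: [0.5732, -0.1617, 0.166]
tool_rot: [0.005, 1.0, 0.001, -0.004]
force: [-5.3, -0.7, 1.7]
finger_gap: 0.45
gripper_force: 91.4
```

Request:
drive_tool([
  [[54,0,0,0,0],[54,0,0,0,0],[54,0,0,0,0],[54,0,0,0,0],[54,0,0,0,0],[54,0,0,0,0],[54,0,0,0,0],[54,0,0,0,0]],
])

```text
t: 24.4
tcp_pos: [0.577, -0.1641, 0.1674]
tool_rot: [0.006, 1.0, 0.0, 0.0]
force: [-1.2, 1.1, 0.4]
finger_gap: 0.628
gripper_force: 1.0
```

Request:
drive_tool([
  [[54,0,0,-1.4,0],[54,0,0,-2.8,0],[60,0,0.5,-3.6,0],[70,0.6,2,-3.8,0],[70,1.2,3.4,-3.8,0],[70,1.8,4.8,-3.8,0],[70,2.4,6.2,-3.8,0],[70,3,7.6,-3.8,0],[70,3.6,9,-3.4,0],[70,4.2,10.4,-2.8,0]],
])

```text
t: 25.4
tcp_pos: [0.4562, 0.1512, 0.2525]
tool_rot: [0.007, 1.0, 0.0, 0.003]
force: [0.2, 1.2, -0.3]
finger_gap: 0.822
gripper_force: 0.0
```

Request:
drive_tool([
  [[70,0.4,1.4,0.8,0.5],[70,0.7,2.8,1.4,1],[70,1,4.2,1.8,1.5],[70,1,4.2,1.8,1.5],[70,1,4.2,1.8,1.5],[70,1,4.2,1.8,1.5]],
])

```text
t: 26.0
tcp_pos: [0.4275, 0.2754, 0.1978]
tool_rot: [0.111, 0.994, 0.0, 0.001]
force: [-0.2, -0.6, -0.1]
finger_gap: 0.82
gripper_force: 0.0
```

```bash
python3 -c "
from h import *
look()"
```

```text
[  0.424   0.278  94.256  39.153 167.219]
[ 0.516  0.421 95.463 38.891  2.068]
t 26.1 tcp [0.4276 0.275  0.1979] phi 77.2 q6 -57 F [ 0.2  0.5 -0.6] gap 70.2 gf 0.0 -> xyz [0.16 0.05 6.5 ] yaw -0.00
```

Request:
drive_tool([
  [[70,0.15,0,1.5,0],[70,0.15,0,3,0],[70,0.15,0,4.5,0],[70,0.15,0,5.6,0],[70,0.15,0,6.2,0],[70,0.15,0,6.4,0],[70,0.15,0,6.5,0],[30,0.15,0,6.5,0],[30,0.15,0,6.5,0],[30,0.15,0,6.5,0]],
])

```text
t: 27.05
tcp_pos: [0.4232, 0.2772, 0.0039]
tool_rot: [0.111, 0.994, 0.001, 0.001]
force: [0.7, -2.2, 5.2]
finger_gap: 0.445
gripper_force: 81.0
```

Request:
drive_tool([
  [[30,0,0,0,0],[30,0,0,0,0],[30,0,0,-0.5,0],[30,0,0,-1.8,0],[30,0,0,-3.2,0],[30,0,0,-4.6,0],[30,-0.2,-0.4,-6,0],[30,-0.4,-0.8,-7.4,0],[30,-0.8,-1.4,-8.6,0],[30,-1.2,-2,-9,0]],
])

```text
t: 28.05
tcp_pos: [0.4458, 0.2106, 0.2771]
tool_rot: [0.11, 0.994, 0.001, 0.004]
force: [0.7, 0.2, -0.7]
finger_gap: 0.448
gripper_force: 80.6
```

Request:
drive_tool([
  [[30,-0.7,-1,0,0],[30,-1.5,-2.3,0,-0.3],[30,-2.3,-3.6,0,-0.6],[30,-3.1,-4.9,0,-0.9],[30,-3.9,-6.2,0,-1.2],[30,-4.7,-7.5,0,-1.5],[30,-5.5,-8.8,0,-1.5],[30,-6.3,-10.1,0,-1.5],[30,-7,-11.2,0,-1.5],[30,-7,-11.2,0,-1.5]],
])

```text
t: 29.05
tcp_pos: [0.5764, -0.1689, 0.2727]
tool_rot: [0.009, 1.0, -0.002, 0.002]
force: [-0.1, 0.1, -1.0]
finger_gap: 0.446
gripper_force: 80.6
```

Request:
drive_tool([
  [[30,0,0,0,0],[30,0,0,0,0]],
])

```text
t: 29.25
tcp_pos: [0.5739, -0.1623, 0.2723]
tool_rot: [0.006, 1.0, 0.0, -0.001]
force: [0.2, 0.6, -1.2]
finger_gap: 0.446
gripper_force: 80.6
```

```bash
python3 -c "
from h import *
plan(.577,-.163,89.5,.168)"
```

```text
t 29.2 tcp [ 0.5739 -0.1623  0.2723] phi 89.3 q6 -116 F [ 0.2  0.6 -1.2] gap 38.1 gf 80.6 -> xyz [-0.11 -0.03  3.48] yaw -0.02
```

Request:
drive_tool([
  [[30,-0.1,0,0.5,0],[30,-0.1,0,1,0],[30,-0.1,0,1.5,0],[30,-0.1,0,2.0,0],[30,-0.1,0,2.5,0],[30,-0.1,0,3.0,0],[30,-0.1,0,3.3,0],[30,-0.1,0,3.5,0],[30,-0.1,0,3.5,0]],
])

```text
t: 30.15
tcp_pos: [0.5747, -0.161, 0.1671]
tool_rot: [0.005, 1.0, 0.001, -0.003]
force: [-5.5, -0.5, 1.9]
finger_gap: 0.447
gripper_force: 91.1
```

Request:
drive_tool([
  [[54,0,0,0,0],[54,0,0,0,0],[54,0,0,0,0],[54,0,0,0,0],[54,0,0,0,0],[54,0,0,0,0],[54,0,0,0,0],[54,0,0,0,0]],
])

```text
t: 30.95
tcp_pos: [0.5779, -0.1637, 0.1674]
tool_rot: [0.007, 1.0, -0.0, 0.0]
force: [-1.6, 0.2, 2.1]
finger_gap: 0.633
gripper_force: 1.1
```

Request:
drive_tool([
  [[54,0,0,-1.4,0],[54,0,0,-2.8,0],[60,0,0.5,-3.6,0],[70,0.2,2,-3.8,0],[70,0.4,3.5,-3.8,0],[70,0.6,5,-3.8,0],[70,0.8,6.5,-3.8,0],[70,1,8,-3.8,0],[70,1.2,9.5,-3.4,0],[70,1.4,11,-2.8,0]],
])

```text
t: 31.95
tcp_pos: [0.5415, 0.1687, 0.2524]
tool_rot: [0.007, 1.0, 0.0, 0.003]
force: [1.5, 0.6, 0.2]
finger_gap: 0.819
gripper_force: 0.0
```

Request:
drive_tool([
  [[70,0.1,1.5,0.4,0],[70,0.2,3,0.8,0],[70,0.4,4.5,1.2,0],[70,0.6,6,1.6,0],[70,0.6,7.4,1.8,-0.2],[70,0.6,8.5,1.8,-0.3],[70,0.6,8.5,1.8,-0.3],[70,0.6,8.5,1.8,-0.3],[70,0.6,8.5,1.8,-0.3]],
])

```text
t: 32.85
tcp_pos: [0.5256, 0.4212, 0.1972]
tool_rot: [-0.014, 1.0, -0.0, -0.0]
force: [0.4, -0.3, 0.2]
finger_gap: 0.82
gripper_force: 0.0
```

```bash
python3 -c "
from h import *
look()"
```

```text
[ 0.516  0.421 94.2   38.939  2.648]
t 32.9 tcp [0.5257 0.4209 0.1974] phi 91.6 q6 -62 F [ 0.4 -0.4 -0.2] gap 69.9 gf 0.0 -> xyz [0.32 0.01 6.48] yaw -0.13
```

Request:
drive_tool([
  [[70,0.3,0,1.5,-0.1],[70,0.3,0,3,-0.1],[70,0.3,0,4.5,-0.1],[70,0.3,0,5.6,-0.1],[70,0.3,0,6.2,-0.1],[70,0.3,0,6.4,-0.1],[70,0.3,0,6.5,-0.1],[30,0.3,0,6.5,-0.1],[30,0.3,0,6.5,-0.1],[30,0.3,0,6.5,-0.1]],
])

```text
t: 33.9
tcp_pos: [0.5177, 0.4227, 0.0047]
tool_rot: [-0.022, 1.0, 0.001, 0.002]
force: [0.5, -0.4, 5.7]
finger_gap: 0.446
gripper_force: 81.8
```

Request:
drive_tool([
  [[30,0,0,0,0],[30,0,0,0,0],[30,0,0,-0.5,0],[30,0,0,-1.8,0],[30,0,0,-3.2,0],[30,0,-0.5,-4.6,0],[30,0,-1.2,-5.9,0],[30,0,-2.2,-7.1,0],[30,0,-3.3,-8.3,0],[30,0,-4.6,-9,0]],
])

```text
t: 34.9
tcp_pos: [0.523, 0.2838, 0.2767]
tool_rot: [-0.022, 1.0, 0.001, 0.003]
force: [1.4, 0.5, -0.3]
finger_gap: 0.441
gripper_force: 80.8
```

Request:
drive_tool([
  [[30,-0.2,-1.5,0,0],[30,-0.4,-3,0,0],[30,-0.6,-4.5,0,0],[30,-0.8,-6,0,0],[30,-1,-7.5,0,0],[30,-1.2,-9,0,0],[30,-1.4,-10.5,0,0.3],[30,-1.4,-12,0,0.3],[30,-1.4,-13.5,0,0.3],[30,-1.4,-14.6,0,0.3]],
])

```text
t: 35.9
tcp_pos: [0.5827, -0.1545, 0.2733]
tool_rot: [0.0, 1.0, -0.0, 0.0]
force: [-0.1, 0.3, -0.9]
finger_gap: 0.443
gripper_force: 80.8
```

Request:
drive_tool([
  [[30,0,-0.3,0,0],[30,0,-0.3,0,0],[30,0,-0.3,0,0],[30,0,-0.3,0,0]],
])

```text
t: 36.3
tcp_pos: [0.5828, -0.1589, 0.2726]
tool_rot: [-0.001, 1.0, 0.0, -0.0]
force: [-0.0, 0.1, -1.0]
finger_gap: 0.443
gripper_force: 80.8
```

```bash
python3 -c "
from h import *
plan(.577,-.163,89.5,.168)"
```

```text
t 36.3 tcp [ 0.5828 -0.1589  0.2726] phi 90.2 q6 -116 F [-0.   0.1 -1. ] gap 37.8 gf 80.8 -> xyz [ 0.19 -0.14  3.49] yaw 0.08
```

Request:
drive_tool([
  [[30,0.2,-0.1,0.5,0],[30,0.2,-0.1,1,0],[30,0.2,-0.1,1.5,0],[30,0.2,-0.1,2.0,0],[30,0.2,-0.1,2.5,0],[30,0.2,-0.1,3.0,0],[30,0.2,-0.1,3.3,0],[30,0.2,-0.1,3.5,0],[30,0.2,-0.1,3.5,0]],
])

```text
t: 37.2
tcp_pos: [0.5746, -0.1614, 0.1667]
tool_rot: [-0.002, 1.0, 0.001, -0.003]
force: [-5.4, -0.1, 0.9]
finger_gap: 0.444
gripper_force: 91.2
```

Request:
drive_tool([
  [[54,0,0,0,0],[54,0,0,0,0],[54,0,0,0,0],[54,0,0,0,0],[54,0,0,0,0],[54,0,0,0,0],[54,0,0,0,0],[54,0,0,0,0]],
])

```text
t: 38.0
tcp_pos: [0.5772, -0.164, 0.1675]
tool_rot: [-0.0, 1.0, -0.0, 0.0]
force: [-1.7, 0.9, 1.8]
finger_gap: 0.634
gripper_force: 1.1
```

Request:
drive_tool([
  [[54,0,0,-1.4,0],[54,0,0,-2.8,0],[54,0,0,-4.3,0],[60,0,0,-5.8,0],[60,0,-0.5,-7.2,0],[60,0,-1.8,-7.6,0],[60,0,-3.2,-7.6,0],[60,0,-4.6,-7.6,0],[60,0,-6,-7.6,0],[60,0,-6,-7.6,0]],
])

```text
t: 39.0
tcp_pos: [0.5768, -0.35, 0.394]
tool_rot: [0.002, 1.0, -0.001, 0.0]
force: [-0.5, 0.4, -0.3]
finger_gap: 0.703
gripper_force: 0.0
```

Request:
drive_tool([
  [[60,0,0,0,0],[60,0,0,0,0]],
])

```text
t: 39.2
tcp_pos: [0.5775, -0.3429, 0.3952]
tool_rot: [-0.001, 1.0, 0.0, 0.0]
force: [-0.4, -0.0, -0.8]
finger_gap: 0.702
gripper_force: 0.0
```

```bash
python3 -c "
from h import *
plan(.572,-.343,89.5,.26)
a=manip.snapshot('wrist');b=manip.snapshot('top')
print([np.round(r,3) for r in shells(b)])
b=cv2.resize(b[130:280,110:410],(512,256));b[:]=b
cv2.imwrite('pics/k.png',np.vstack([a,b[:216]])[:,:,::-1])
cv2.imwrite('pics/k_w.png',a[:,:,::-1])"
```

```text
t 39.2 tcp [ 0.5775 -0.3429  0.3952] phi 90.1 q6 -130 F [-0.4 -0.  -0.8] gap 59.9 gf 0.0 -> xyz [ 0.18 -0.    4.51] yaw 0.08
[]
```

View pics/k.png

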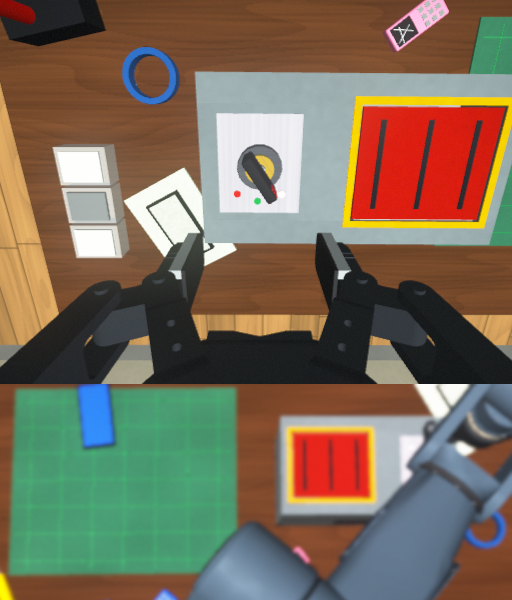

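```bash
python3 -c "
from h import *
a=cv2.imread('pics/k_w.png')
cv2.imwrite('pics/kc.png',cv2.resize(a[130:220,210:310],None,fx=6,fy=6,interpolation=cv2.INTER_CUBIC))
cm=manip.camera_model('wrist')
rgb=a[:,:,::-1].copy();sub=rgb.copy();sub[:110]=90;sub[215:]=90;sub[:,:215]=90;sub[:,305:]=90
hsv=cv2.cvtColor(sub,cv2.COLOR_RGB2HSV)
for n,lo,hi in (('red',(0,130,120),(8,255,255)),('green',(50,100,80),(85,255,255)),('brass',(15,90,100),(30,255,255))):
  for c in blobs(sub,lo,hi,3): print(n,c.mean(0),cast(cm,c.mean(0),.233).round(4))
"
```

```text
red [236.5625 193.5625] [[ 0.6042 -0.3667  0.233 ]]
red [273.47619048 190.23809524] [[ 0.6001 -0.3255  0.233 ]]
green [256.9375 200.8125] [[ 0.6128 -0.3439  0.233 ]]
brass [248.13636364 176.        ] [[ 0.5838 -0.3536  0.233 ]]
brass [265.6440678  164.77966102] [[ 0.5711 -0.3345  0.233 ]]
```

View pics/kc.png

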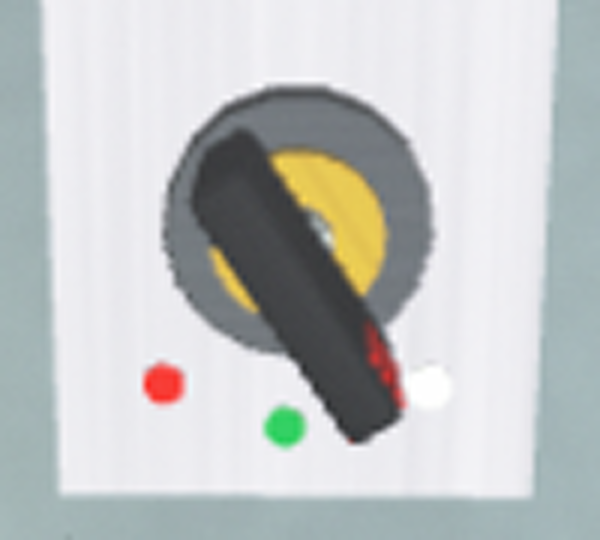

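```bash
python3 -c "
from h import *
cm=manip.camera_model('wrist')
f=lambda *p:cast(cm,[(210+u/6,130+v/6) for u,v in p],.295)
for e in (((195,205),(350,443)),((262,172),(400,408))):
  w=f(*e); d=w[1]-w[0]; print(w.round(4)[:,:2],np.linalg.norm(d),np.degrees(np.arctan2(d[1],d[0])))
w=f((195,205),(350,443),(262,172),(400,408)).mean(0);print('centre',w)
w=cast(cm,[(210+298/6,130+218/6)],.244);print('collar',w)
print(manip.sense()['q'].round(3))
plan(w[0,0],w[0,1],34+90,.26)
"
```

```text
[[ 0.5562 -0.3561]
 [ 0.5927 -0.3332]] 0.04307900443320807 31.979058246187112
[[ 0.5513 -0.3464]
 [ 0.5871 -0.3259]] 0.041276078070839065 29.867305441882692
centre [ 0.57183717 -0.34039215  0.295     ]
collar [[ 0.57022109 -0.34105625  0.244     ]]
[-0.701  0.473  1.075  0.     1.593 -2.275]
t 39.3 tcp [ 0.5776 -0.3424  0.3956] phi 90.2 q6 -130 F [-0.1 -0.2  0.1] gap 60.0 gf 0.0 -> xyz [0.25 0.04 4.52] yaw -4.23
```

Request:
drive_tool([
  [[60,0.2,0,0,1],[60,0.2,0,0,2],[60,0.2,0,0,3],[60,0.2,0,0,4],[60,0.2,0,0,5],[60,0.2,0,0,6],[60,0.2,0,0,7],[60,0.2,0,0,8],[60,0.2,0,0,9],[60,0.2,0,0,10]],
])

```text
t: 40.3
tcp_pos: [0.5717, -0.3423, 0.3959]
tool_rot: [0.644, 0.765, 0.0, 0.0]
force: [-0.6, 1.1, 0.9]
finger_gap: 0.705
gripper_force: 0.0
```

Request:
drive_tool([
  [[50,0,0,0,1],[50,0,0,0,2],[50,0,0,0,3],[50,0,0,0,4],[50,0,0,0,5],[50,0,0,0,6],[50,0,0,0,7],[50,0,0,0,8],[50,0,0,0,8.5],[50,0,0,0,8.5]],
])

```text
t: 41.3
tcp_pos: [0.5717, -0.3425, 0.3959]
tool_rot: [0.961, 0.277, 0.0, 0.0]
force: [-0.3, 1.0, 0.5]
finger_gap: 0.583
gripper_force: 0.0
```

Request:
drive_tool([
  [[50,0,0,0,0],[50,0,0,0,0]],
])

```text
t: 41.5
tcp_pos: [0.5715, -0.3432, 0.3956]
tool_rot: [0.961, 0.277, 0.0, 0.0]
force: [-0.0, -0.1, -0.3]
finger_gap: 0.583
gripper_force: 0.0
```

```bash
python3 -c "
from h import *
plan(.571,-.342,122,.262)
a=manip.snapshot('wrist')
cv2.imwrite('pics/k2.png',a[:,:,::-1])
cm=manip.camera_model('wrist')
print(proj(cm,[(.571,-.342,.295),(.571+.023*.848,-.342+.023*.53,.295),(.571-.023*.848,-.342-.023*.53,.295)]))"
```

```text
t 41.5 tcp [ 0.5715 -0.3432  0.3956] phi -57.8 q6 17 F [-0.  -0.1 -0.3] gap 49.8 gf 0.0 -> xyz [ 0.01 -0.04  4.45] yaw 0.02
[[258.36293758 187.71465272]
 [258.43061198 162.2687874 ]
 [258.29884352 211.81429775]]
```

View pics/k2.png

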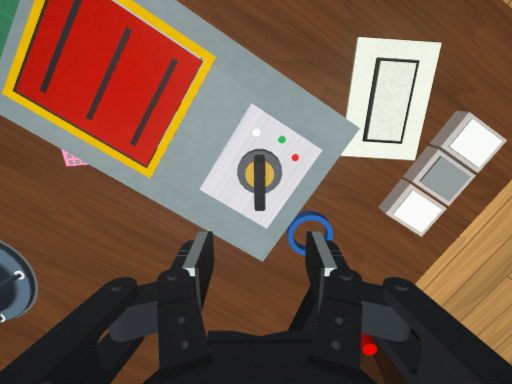

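Request:
drive_tool([
  [[50,0,0,1.2,0],[50,0,0,2.4,0],[50,0,0,3.4,0],[50,0,0,4.1,0],[50,0,0,4.4,0],[50,0,0,4.4,0],[50,0,0,4.4,0]],
], squeeze=50)

```text
t: 42.25
tcp_pos: [0.572, -0.3444, 0.2646]
tool_rot: [0.961, 0.276, 0.001, 0.001]
force: [-0.3, 0.4, -0.4]
finger_gap: 0.589
gripper_force: 0.0
```

Request:
drive_tool([
  [[0,0,0,0,0],[0,0,0,0,0],[0,0,0,0,0],[0,0,0,0,0],[0,0,0,0,0],[0,0,0,0,0]],
])

```text
t: 42.85
tcp_pos: [0.5714, -0.3435, 0.2647]
tool_rot: [0.961, 0.276, 0.0, 0.0]
force: [-2.5, 2.0, 6.5]
finger_gap: 0.109
gripper_force: 50.5
```

```bash
python3 -c "
from h import *
plan(.571,-.342,122,.262);print(manip.sense()['ft_torque'])"
```

```text
t 42.9 tcp [ 0.5714 -0.3435  0.2647] phi -57.9 q6 17 F [-2.5  2.   6.5] gap 9.3 gf 50.5 -> xyz [ 0.02 -0.05  0.09] yaw 0.01
[0.41524923 0.30048076 0.05932342]
```

Request:
drive_tool([
  [[0,0,0,0,0.6],[0,0,0,0,1.2],[0,0,0,0,1.8],[0,0,0,0,2.4],[0,0,0,0,3],[0,0,0,0,3.6],[0,0,0,0,4.2],[0,0,0,0,4.8],[0,0,0,0,5.4],[0,0,0,0,6]],
])

```text
t: 43.85
tcp_pos: [0.5712, -0.3429, 0.2647]
tool_rot: [0.99, -0.14, -0.0, -0.0]
force: [-1.9, 3.5, 5.8]
finger_gap: 0.109
gripper_force: 50.6
```

Request:
drive_tool([
  [[0,0,0,0,0.5],[0,0,0,0,1],[0,0,0,0,1.4],[0,0,0,0,1.8],[0,0,0,0,2.1],[0,0,0,0,2.4],[0,0,0,0,2.6],[0,0,0,0,2.6]],
])

```text
t: 44.65
tcp_pos: [0.5713, -0.3427, 0.2647]
tool_rot: [0.949, -0.315, -0.0, -0.001]
force: [-2.0, 3.2, 6.2]
finger_gap: 0.108
gripper_force: 50.6
```

```bash
python3 -c "
from h import *
plan(.571,-.342,122,.262);print(manip.sense()['ft_torque'])"
```

```text
t 44.6 tcp [ 0.5713 -0.3427  0.2647] phi -126.7 q6 86 F [-2.   3.2  6.2] gap 9.2 gf 50.6 -> xyz [-0.02 -0.01  0.09] yaw -8.59
[0.64717927 0.2690744  0.03864551]
```

Request:
drive_tool([
  [[0,0,0,0,0.3],[0,0,0,0,0.5],[0,0,0,0,0.5],[0,0,0,0,0.5],[0,0,0,0,0.5]],
])

```text
t: 45.15
tcp_pos: [0.5713, -0.3427, 0.2647]
tool_rot: [0.938, -0.346, -0.0, -0.0]
force: [-2.0, 2.7, 5.4]
finger_gap: 0.107
gripper_force: 54.5
```

```bash
python3 -c "
from h import *
plan(.571,-.342,122,.262);s=manip.sense();print(s['ft_torque'],s['tau'][5])
a=manip.snapshot('wrist');cv2.imwrite('pics/k3.png',a[:,:,::-1])"
```

```text
t 45.1 tcp [ 0.5713 -0.3427  0.2647] phi -130.5 q6 90 F [-2.   2.7  5.4] gap 9.1 gf 54.5 -> xyz [-0.02 -0.01  0.09] yaw -9.07
[0.65077715 0.34890578 0.80781832] 0.8193940669298172
```

View pics/k3.png

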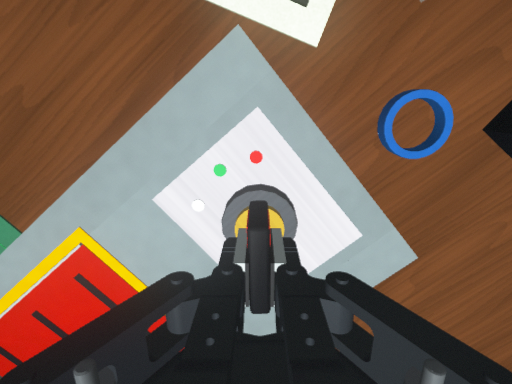

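Request:
drive_tool([
  [[0,0,0,0,-0.2],[0,0,0,0,-0.2],[0,0,0,0,-0.2],[0,0,0,0,-0.2],[0,0,0,0,-0.2],[0,0,0,0,-0.2],[0,0,0,0,-0.2],[0,0,0,0,-0.2],[0,0,0,0,-0.2],[0,0,0,0,-0.2]],
])

```text
t: 46.2
tcp_pos: [0.5713, -0.3427, 0.2647]
tool_rot: [0.943, -0.334, -0.0, -0.001]
force: [-1.8, 3.9, 6.7]
finger_gap: 0.105
gripper_force: 51.0
```

Request:
drive_tool([
  [[75,0,0,0,0],[75,0,0,0,0],[75,0,0,0,0],[75,0,0,0,0],[75,0,0,0,0],[75,0,0,0,0],[75,0,0,-1,0],[75,0,0,-2,0],[75,0,0,-3.2,0],[75,0,0,-4.4,0]],
])

```text
t: 47.2
tcp_pos: [0.5711, -0.3438, 0.3964]
tool_rot: [0.942, -0.335, -0.0, -0.0]
force: [-0.1, -0.2, -0.1]
finger_gap: 0.877
gripper_force: 0.0
```

Request:
drive_tool([
  [[75,0,0,0,0],[75,0,0,0,0],[75,0,0,0,0]],
])

```text
t: 47.5
tcp_pos: [0.5707, -0.3434, 0.3937]
tool_rot: [0.942, -0.335, -0.001, -0.001]
force: [-0.8, -0.1, -0.6]
finger_gap: 0.875
gripper_force: 0.0
```

```bash
python3 -c "
from h import *
plan(.571,-.342,122,.262)
a=manip.snapshot('wrist');b=manip.snapshot('scene')
cv2.imwrite('pics/e.png',np.vstack([a[:300],b[90:380]])[:,:,::-1])"
```

```text
t 47.5 tcp [ 0.5707 -0.3434  0.3937] phi -129.1 q6 89 F [-0.8 -0.1 -0.6] gap 74.8 gf 0.0 -> xyz [-0.01 -0.04  4.39] yaw -8.89
```

View pics/e.png

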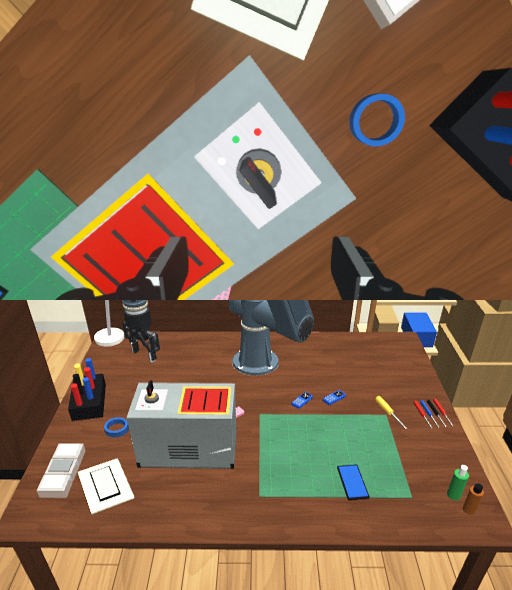

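```bash
python3 -c "
from station import manip
print(manip.sign_off())"
```

```text
the job is handed in; nothing more can be done
None
```

I posted all six orange shells into the crusher, then held the key at START for over a second and let it spring back to RUN. The last pictures show the flap shut, the key at the green dot and the arm clear, and I handed the job in at about 47.5 s; `sign_off()` returned no verdict.

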